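# Clip a blank tile into the carving jig

### The arm

A 6-joint arm with a two-finger parallel gripper is mounted at the origin on the work surface. World frame = base frame: x ahead of the robot, y to its left, z up, the work surface at z = 0. Lengths are in m, angles in rad, forces in N, time in s.
With the tool pointing down it reaches from about 0.275 to 0.875 m from the base axis. Payload 12.5 kg.
Tool frame: the origin (TCP) lies at the very end of the fingers, on their centre line; the grasp point (between the pads) lies 19 mm behind it; z points along the fingers, y is the line along which they close (so a half turn about z gives the same grasp; the last joint's range is limited). The gripper opens to 85 mm and grips with 20 to 120 N. Pads are 22 mm wide; open, the fingers measure 114 mm over their backs; the gripper's body (76 mm by 85 mm) begins 54 mm behind the grasp point. The pads swing forward as they close: fully open they stand 13 mm farther back than shut.
Start: joints at [-1.329, 0.351, 1.652, -0, 1.139, -0.085], TCP at [0.177, -0.521, 0.231] pointing down, gripper open.
Joint ranges: [-2.75, 2.75], [-0.79, 2.1], [0.01, 2.65], [-1.57, 4.71], [0.07, 3.14], [-2.87, 2.87]. Speed limits (rad/s): [2.22, 2.22, 2.79, 3.14, 3.14, 3.14].

### API

Orientations are given as a unit quaternion [x, y, z, w].
In Python, from plant import manip gives the robot as it stands.
- The arm moves only by the tool drive_tool, never from a script. Its argument "commands" is one flat list of numbers, 4 for each row, row after row: the shift along the world's x, y, z in m, then the turn about the world's z in degrees. In form: [dx, dy, dz, turn, dx, dy, dz, turn, ...]. A call has exactly 5 rows; each row shifts and turns the commanded pose from where the row before left it; what a row does not reach is not made up. A row lasts 1/10 s, in which the tool goes at most 50 mm and 8.59 degrees, less where a joint would pass 70% of its speed; a pose out of reach is approached as far as the arm can. A call with a gripper value outside its range is refused whole. "claw" is the closure, from 0 (fully open) to 1 (shut), set as the call begins (left out, the last holds). The fingers move at their own pace and stop on an object; "squeeze" is the grip in N (left out, the last holds). Time passes only in rows, so rows that do not move let the fingers close, or fill a call up. It gives the time, the measured TCP pose, the force, the opening and the grip force at its end, in the units of the state.
- manip.read_state(): the state, without advancing time (a new reading comes with each control period).
- manip.grab_frame(name): name is "scene" or "side" or "wrist"; returns the picture (420x560x3 uint8, blue, green, red); there is no depth.
- manip.get_calibration(name): a dict with "camera_matrix" (3x3 intrinsics, pixels), "k1" (the pictures are not rectified: a ray, as slopes to the right and down, at radius r is drawn at 1 + k1 r^2 times it, then the intrinsics apply), "origin" and "attitude" of the camera in the world; the wrist camera has in their place "hand_eye" (4x4, takes a point from camera to tool coordinates, whose origin is the TCP and whose axes are the flange's). Camera axes: x right, y down, z forward; pixel columns grow to the right and rows downward; lengths in m; the calibration is good to about 2 mm. A picture is of the moment at which its call begins: read the wrist's pose just before it. get_calibration takes no time and is no camera call.
- manip.hand_in(): hands the job in; it is judged then, once.
Trained networks look in the newest picture that a camera, given by its name, has taken for a name from the list of things; names that differ only in an ending like _2 or _b are one class to them, and where a whole thing is asked for, a point or a joint stands for the part that bears it (a point fixed in the world has none). Each returns a list of dicts, best first, with "p" (0 to 1); they miss things now and then, are a little off and sometimes report something else, mostly with a low value. They report only what shows in the picture. A call takes as long as a camera call. They do not tell look-alikes from the thing itself.
- manip.masks_of(camera, thing): "pixels" (420x560 bool, what is visible of it) and "at" ([column, row] in pixels, amid what is visible of it).
The state is a dict: "clock": time; "joints": joint angles; "qvel": joint speeds; "joint_torque": joint torques, N m; "position": TCP position; "tcp_rot": TCP orientation; "ft_force": force on the tool from outside, world axes, zero at the start; "ft_torque": the same for the moment, N m; "width": finger opening in m; "grip_force": force on a finger pad.
Only numpy, scipy, OpenCV 4.12 (cv2) and the standard library are available. Lean on these libraries where they do the work, as an engineer would, in place of code of your own. Each camera call takes 0.05 s, during which the arm holds its last target. There are 200 camera calls.

### The job

In the carving jig, press the red paddle of the spring clip down with one fingertip and keep it down while the other fingertip pushes the white-topped tile along its channel, under the raised jaw, until it is fully home against the end stop. Only then let the paddle up so that the jaw clamps the tile. Do not let the jaw touch the tile before it is home, do not lift the tile, and leave the bottle, cup, bowl and brush where they are.

Things in the scene. Friction and masses are not known exactly. Their poses are not given: they have to be found in the camera images.
- jig: Plywood jig fixed to the table, 195 x 135 x 15 mm (its top is the bed, 15 mm above the table). Origin: table height, on the channel's centre line, 60 mm before the end stop's face. x: push direction, towards the stop; y: towards the red paddle; z up. Board: x -120 to 75, y -40 to 95 mm. Channel 53 mm wide between two aluminium rails 6 mm high above the bed, x -115 to 60 mm.
- tile: Loose flat tile, terracotta with white top, 60 (along the channel) x 50 x 10 mm, about 60 g, on the bed in the channel, before the jaw. Origin: centre of its underside; x along its 60 mm side, z up. Home: leading edge on the end stop, its origin then at x 30, y 0, z 15 mm in the jig's frame. It starts 42 to 65 mm short of that.
- clip (a joint): Angle of the spring clip about its hinge, rad: 0 at rest, 0.36 with the paddle fully down on its stop. At 0 the jaw's foot is 3 mm above the bed and blocks the tile; near 0.18 it rests on the tile's top; above 0.25 the tile passes freely. A spring returns it to 0: mid-paddle takes about 4 N at first, 8 N fully down.
- clip_pad (a point): Centre of the upper face of the red paddle, a plate 95 x 40 mm at x -90 to 5, y 48 to 88 mm in the jig's frame, turning with the clip. At rest it slopes up away from the channel by 0.36 rad, this point 29 mm above the table; fully down it is level, 19 mm above the table (4 mm above the bed), so fingertips on it and behind the tile can be level. A fingertip may slide along it.
- jaw (a point): Underside of the foot of the clip's steel jaw, 15 mm wide along x, at x 37, y 2 mm in the jig's frame; at rest 18 mm above the table, rising 14 mm as the paddle goes fully down. Jaw and arm stay under 60 mm above the table. The clip's hinge rod, 7 mm thick, runs along x at y 40 mm, its axis 27 mm above the table, from x -95 to 57 mm.
- jig_stop (a point): Middle of the end stop's face, an aluminium bar 8 mm high above the bed across the channel's far end; this point is at bed height, x 60, y 0, z 15 mm in the jig's frame.
- glaze: Black squeeze bottle with red label, 42 mm across, 100 mm high; bystander. Origin: centre of its underside.
- cup: Tan stoneware cup, 72 mm across, 70 mm high; bystander. Origin: centre of its underside.
- bowl: Small terracotta bowl, 76 mm across, 36 mm high; bystander. Origin: centre of its underside.
- brush: Brush 170 mm long lying on the table along its x; bystander. Origin: near mid-length, underside.
Mind the look-alikes: they are no part of the job. Of the things that look like the tile, the middle-sized one is meant.

How it is judged:
On the way, in this order (a step that is already met when the one before it is completed fails the run):
1. a fingertip holds the red paddle down, the tile still short of home (value of joint clip above 0.23 rad and contact force between the fingers and clip above 0.5 N and x of tile in the frame of jig below 0.02 m), for 0.1 s.
2. the tile is home while the paddle is still held down (x of tile in the frame of jig between 0.027 and 0.033 m and y of tile in the frame of jig between -0.004 and 0.004 m and z of tile in the frame of jig between 0.012 and 0.018 m and value of joint clip above 0.21 rad and contact force between the fingers and clip above 0.5 N), for 0.15 s.
At the end, for the whole second after the job is handed in: The tile lies flat in the channel within 3 mm of the end stop and 4 mm of the centre line, at rest, clamped by the clip's jaw (more than 1 N, clip angle 0.13 to 0.23 rad) (x of tile in the frame of jig between 0.027 and 0.033 m and y of tile in the frame of jig between -0.004 and 0.004 m and z of tile in the frame of jig between 0.012 and 0.018 m and value of joint clip between 0.13 and 0.23 rad and contact force between clip and tile above 1 N and linear speed of tile below 0.01 m/s and angle between tile's own z axis and vertical below 0.06 rad); the robot touches nothing.
It fails at once if the jaw presses on or blocks the tile (over 2 N) before it is within 5 mm of home (contact force between clip and tile above 2 N and x of tile in the frame of jig below 0.025 m).
It fails at once if the tile is lifted more than 6 mm off the bed or tipped by more than 0.15 rad (z of tile in the frame of jig above 0.021 m or angle between tile's own z axis and vertical above 0.15 rad).
It fails at once if a bystander is moved by more than 15 mm (distance of any of glaze, cup, bowl, brush from where it was at the start of the episode above 0.015 m).
It also fails if it takes over 40 s, if anything falls off the work surface, if the arm or the gripper's body presses on something with over 40 N, if the wrist force passes 120 N, or if a joint passes its speed limit or range.

## Working session

There is one attempt and no reset: what is moved stays moved. The work goes in short steps, Python scripts to look and compute and a tool call to move; the robot and the scene stay as the last step left them, time stands still between calls to the robot, and variables do not carry over. Pictures are saved under pics/ and viewed, at most 10 in all, crops included, and the job is handed in when it is done.

Besides the shell and the picture viewer there is one more tool, called after "Emit:" as a command line: name --argument value ..., lists and objects as JSON in quotes. drive_tool: Moves the arm, as the interface text tells. Its arguments: {"type":"object","properties":{"commands":{"type":"array"},"claw":{"type":"number"},"squeeze":{"type":"number"}},"required":["commands"]}

```bash
mkdir -p pics; ls; cat > h.py <<'E'
import numpy as np, cv2
from scipy.spatial.transform import Rotation as R
from plant import manip
def cam(name,st=None):
    c=manip.get_calibration(name)
    K=np.array(c["camera_matrix"]);k1=c["k1"]
    if "hand_eye" in c:
        st=st or manip.read_state(); T=np.eye(4);T[:3,:3]=R.from_quat(st["tcp_rot"]).as_matrix();T[:3,3]=st["position"]
        T=T@np.array(c["hand_eye"])
        return K,k1,T[:3,3],T[:3,:3]
    A=np.array(c["attitude"]); A=A if A.shape==(3,3) else R.from_quat(A).as_matrix()
    return K,k1,np.array(c["origin"]),A
def unproj(cm,px,z):
    K,k1,o,A=cm
    p=np.atleast_2d(np.array(px,float)); u=np.c_[(p[:,0]-K[0,2])/K[0,0],(p[:,1]-K[1,2])/K[1,1]]
    s=u.copy()
    for _ in range(20): s=u/(1+k1*(s**2).sum(1,keepdims=True))
    d=np.c_[s,np.ones(len(s))]@A.T
    return o+d*((z-o[2])/d[:,2])[:,None]
def proj(cm,X):
    K,k1,o,A=cm
    c=(np.atleast_2d(X)-o)@A; s=c[:,:2]/c[:,2:]; s=s*(1+k1*(s**2).sum(1,keepdims=True))
    return s*[K[0,0],K[1,1]]+[K[0,2],K[1,2]]
E
python3 - <<'E'
from h import *
print(manip.read_state()); 
for n in("scene","side","wrist"):
    print(n,manip.get_calibration(n)); 
a=manip.grab_frame("scene");cv2.imwrite("pics/s.png",a)
b=manip.grab_frame("side");cv2.imwrite("pics/d.png",b)
E
```

```text
pics
{'clock': 0.0, 'joints': array([-1.32855650e+00,  3.51266359e-01,  1.65241895e+00,  4.29690870e-05,
        1.13910195e+00, -8.46035022e-02]), 'qvel': array([ 1.95237933e-04, -3.39056586e-04,  6.45913284e-04,  6.73501378e-06,
       -1.78756213e-03, -1.16971424e-04]), 'joint_torque': array([ 1.38690822e-03, -5.06103730e+01, -2.91402429e+01, -4.15609691e-05,
        4.47129220e-03, -3.65387336e-05]), 'position': array([ 0.17653339, -0.52055212,  0.23074388]), 'tcp_rot': array([ 9.86677660e-01,  1.62686319e-01, -2.75821738e-05, -5.96986569e-04]), 'ft_force': array([-0.34970542,  0.71434716, -0.75027594]), 'ft_torque': array([ 0.00648901,  0.02037799, -0.02338208]), 'grip_force': 0.0, 'width': 0.0854011864660405}
scene {'camera_matrix': array([[466.45114536,   0.        , 273.68080651],
       [  0.        , 466.45114536, 210.29402009],
       [  0.        ,   0.        ,   1.        ]]), 'k1': -0.08490225534018091, 'origin': array([ 0.95143177, -0.29004836,  0.63662031]), 'attitude': array([ 0.86787018,  0.35372002, -0.13856108, -0.32013173])}
side {'camera_matrix': array([[411.99
[... 157 characters left out ...]
5080814812, 'origin': array([0.3742797 , 0.61594057, 0.59697344]), 'attitude': array([-0.19627778,  0.89374124, -0.39536539,  0.07992396])}
wrist {'camera_matrix': array([[294.68546631,   0.        , 278.05933635],
       [  0.        , 294.68546631, 206.79172903],
       [  0.        ,   0.        ,   1.        ]]), 'k1': 0.002291056586977778, 'hand_eye': array([[ 5.48884753e-04, -9.64266909e-01, -2.64932117e-01,
         6.73608968e-02],
       [ 9.99999779e-01,  6.28613312e-04, -2.16154931e-04,
        -6.01097017e-04],
       [ 3.74970903e-04, -2.64931940e-01,  9.64267041e-01,
        -1.42667230e-01],
       [ 0.00000000e+00,  0.00000000e+00,  0.00000000e+00,
         1.00000000e+00]])}
```

View pics/s.png

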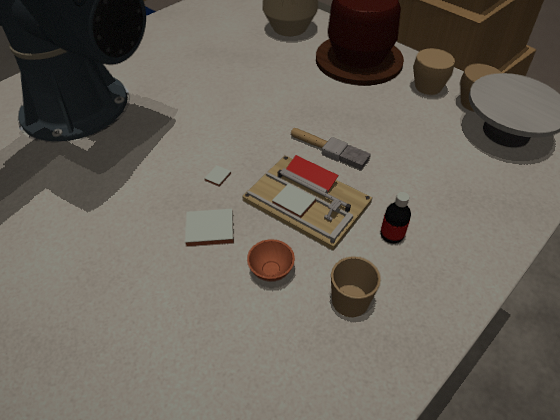

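View pics/d.png

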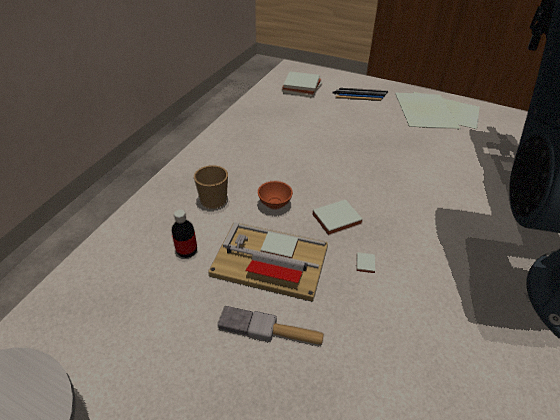

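The tile candidates in the scene view are the small one at (217,176), the large one at (210,226), and the mid-sized one in the jig channel at (295,199). The third fits: it is middle-sized and lies in the channel before the jaw.

```bash
python3 - <<'E'
from h import *
from scipy.optimize import least_squares
P=[]
for n in("scene","side"):
    c=cam(n); manip.grab_frame(n)
    m=manip.masks_of(n,"jig")[0]; print(n,m["p"],m["at"])
    cs,_=cv2.findContours(m["pixels"].astype(np.uint8),cv2.RETR_EXTERNAL,cv2.CHAIN_APPROX_NONE)
    q=max(cs,key=cv2.contourArea)[:,0]
    w=unproj(c,q,.015); 
    r=cv2.minAreaRect((w[:,:2]*1000).astype(np.float32)); print(r); 
    for t in manip.masks_of(n,"tile"):
        print("tile",t["p"],t["at"],unproj(c,t["at"],.025))
        w=unproj(c,np.argwhere(t["pixels"])[:,::-1],.025); print(cv2.minAreaRect((w[:,:2]*1000).astype(np.float32)))
    for t in manip.masks_of(n,"clip_pad")[:1]: print("pad",t["p"],t["at"],unproj(c,t["at"],.029))
    for th in("glaze","cup","bowl","brush"):
        t=manip.masks_of(n,th)[0]; print(th,t["p"],t["at"],unproj(c,t["at"],.03))
a=cv2.imread("pics/s.png")[150:250,235:380]; cv2.imwrite("pics/sc.png",cv2.resize(a,None,fx=5,fy=5,interpolation=2))
E
```

```text
scene 0.81 [317.4, 199.1]
((589.0986938476562, 153.44813537597656), (197.9381103515625, 156.06033325195312), 8.448089599609375)
tile 0.83 [291.6, 199.1] [[0.57838401 0.1204997  0.025     ]]
((581.1030883789062, 121.53976440429688), (67.89122009277344, 58.118839263916016), 8.051609992980957)
tile 0.81 [213.2, 227.2] [[ 0.52697786 -0.01774843  0.025     ]]
((520.7855834960938, -22.293014526367188), (80.8094711303711, 80.92054748535156), 50.02285385131836)
tile 0.62 [216.5, 176.2] [[0.43864403 0.06569044 0.025     ]]
((437.3878173828125, 68.34718322753906), (37.075679779052734, 44.467506408691406), 11.536642074584961)
tile 0.53 [314.0, 178.0] [[0.57218164 0.18737431 0.025     ]]
((585.835205078125, 182.8384246826172), (83.36637115478516, 165.15679931640625), 79.21292114257812)
pad 0.82 [313.8, 177.1] [[0.57286238 0.18574111 0.029     ]]
glaze 0.65 [399.0, 220.1] [[0.74494439 0.20832047 0.03      ]]
cup 0.85 [351.7, 284.2] [[0.76597408 0.05366293 0.03      ]]
bowl 0.6 [270.2, 261.0] [[ 0.64716265 -0.00192412  0.03      ]]
brush 0.85 [339.8, 149.9] [[0.56061579 0.27569176 0.03      ]]
sid
[... 389 characters left out ...]
), (33.44460678100586, 44.822444915771484), 14.514148712158203)
tile 0.74 [280.3, 246.0] [[0.57552556 0.12969454 0.025     ]]
((578.22705078125, 126.65473937988281), (62.2540168762207, 54.0863037109375), 7.660937309265137)
tile 0.25 [267.9, 261.2] [[0.58077388 0.173436   0.025     ]]
((581.4808349609375, 165.60830688476562), (196.67266845703125, 143.94100952148438), 8.352387428283691)
pad 0.64 [271.8, 263.0] [[0.57119856 0.17739207 0.029     ]]
glaze 0.64 [278.1, 193.8] [[ 0.63899218 -0.00193669  0.03      ]]
cup 0.85 [209.5, 187.1] [[0.78302607 0.0410406  0.03      ]]
bowl 0.66 [274.1, 194.6] [[0.64561336 0.00411119 0.03      ]]
brush 0.92 [260.8, 328.3] [[0.53069238 0.30650696 0.03      ]]
```

View pics/sc.png

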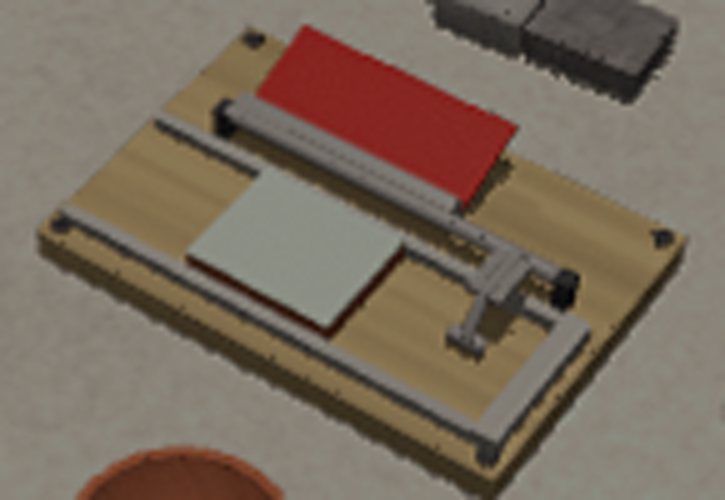

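The crop confirms it: the white-topped tile is in the channel, with the jaw foot near crop (465,340) and the red paddle at (390,110). I'll move above the jig for a wrist view.

Emit:
drive_tool --commands '[0.019,0.033,0,-0.5,0.019,0.033,0,-0.5,0.019,0.033,0,-0.5,0.019,0.033,0,-0.5,0.019,0.033,0,-0.5]' --claw 0.35

```text
clock: 1.4
position: [0.2721, -0.3545, 0.2314]
tcp_rot: [0.99, 0.141, 0.0, 0.0]
ft_force: [0.1, -0.3, 0.3]
width: 0.0557
grip_force: 0.0
```

Emit:
drive_tool --commands '[0.019,0.033,0,-0.5,0.019,0.033,0,-0.5,0.019,0.033,0,-0.5,0.019,0.033,0,-0.5,0.019,0.033,0,-0.5]'

```text
clock: 1.9
position: [0.3671, -0.1895, 0.2315]
tcp_rot: [0.993, 0.119, 0.0, 0.0]
ft_force: [0.2, -0.8, -0.4]
width: 0.0554
grip_force: 0.0
```

Emit:
drive_tool --commands '[0.019,0.033,0,-0.5,0.019,0.033,0,-0.5,0.019,0.033,0,-0.5,0.019,0.033,0,-0.5,0.019,0.033,0,-0.5]'

```text
clock: 2.4
position: [0.4622, -0.0243, 0.2314]
tcp_rot: [0.995, 0.098, 0.0, 0.0]
ft_force: [1.1, -1.5, 1.0]
width: 0.0555
grip_force: 0.0
```

Emit:
drive_tool --commands '[0.019,0.033,0,-0.5,0.019,0.033,0,-0.5,0.019,0.033,0,-0.5,0.019,0.033,0,-0.5,0,0,0,0]'

```text
clock: 2.9
position: [0.5389, 0.1092, 0.2311]
tcp_rot: [0.997, 0.082, 0.0, -0.0]
ft_force: [0.2, -0.3, 0.6]
width: 0.0554
grip_force: 0.0
```

```bash
python3 - <<'E'
from h import *
st=manip.read_state(); c=cam("wrist",st); a=manip.grab_frame("wrist")
print(st["position"],2*np.degrees(np.arctan2(st["tcp_rot"][1],st["tcp_rot"][0])))
th=np.radians(8);Rz=np.array([[np.cos(th),-np.sin(th),0],[np.sin(th),np.cos(th),0],[0,0,1]])
o=np.array([.613,.128,0]); big=cv2.resize(a,(800,600),interpolation=cv2.INTER_CUBIC)
for p in [(-120,-40,15),(75,-40,15),(75,95,15),(-120,95,15),(60,-26,23),(60,26,23)]:
    q=proj(c,o+Rz@(np.array(p)/1000))[0]*800/560; cv2.circle(big,tuple(int(v) for v in q),4,(255,0,255),1)
cv2.imwrite("pics/w.png",big)
for n in("jig","tile","clip_pad"):
    for m in manip.masks_of("wrist",n)[:3]:
        z={"jig":.015,"tile":.025,"clip_pad":.029}[n]
        w=unproj(c,np.argwhere(m["pixels"])[:,::-1],z); print(n,m["p"],m["at"],cv2.minAreaRect((w[:,:2]*1000).astype(np.float32)))
E
```

```text
[0.53889773 0.10921062 0.23106576] 9.374693996299575
jig 0.6 [241.7, 118.6] ((586.9210205078125, 152.24639892578125), (195.93251037597656, 136.55162048339844), 8.921921730041504)
tile 0.71 [270.4, 147.3] ((579.9887084960938, 124.14102935791016), (59.39662551879883, 49.19516372680664), 9.405325889587402)
tile 0.69 [287.7, 267.2] ((431.3736572265625, 83.4354476928711), (36.73879623413086, 38.91222381591797), 14.758760452270508)
tile 0.62 [368.0, 221.6] ((512.7273559570312, -7.640113830566406), (84.22869873046875, 67.4705581665039), 48.34918212890625)
clip_pad 0.82 [220.7, 144.9] ((585.1015625, 180.91278076171875), (76.8854751586914, 151.80905151367188), 80.90410614013672)
clip_pad 0.2 [242.4, 119.7] ((587.2100830078125, 150.75384521484375), (188.43116760253906, 130.84420776367188), 8.609102249145508)
```

View pics/w.png

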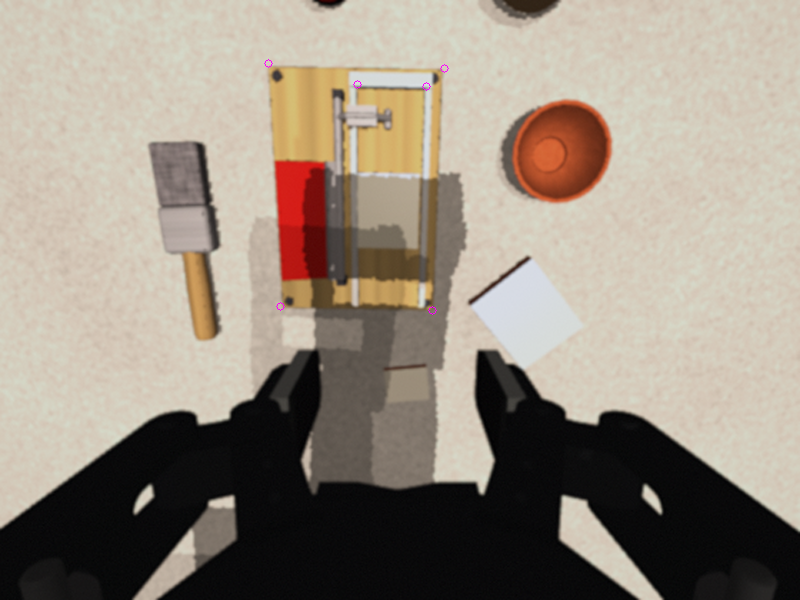

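The wrist view matches the model: jig origin ≈ (0.613, 0.128), yaw ≈ 9°, and the tile trailing edge at about jig x −64. Next I descend with one finger behind the tile and the other over the paddle.

Emit:
drive_tool --commands '[-0.003,0.014,-0.035,-0.4,-0.003,0.014,-0.035,0,-0.003,0.0135,-0.035,0,0,0,-0.04,0,0,0,-0.03,0]'

```text
clock: 3.6
position: [0.5276, 0.1468, 0.0546]
tcp_rot: [0.997, 0.077, -0.001, 0.0]
ft_force: [0.3, -0.1, 0.3]
width: 0.0554
grip_force: 0.0
```

Emit:
drive_tool --commands '[0,0,-0.011,0,0,0,0,0,0,0,0,0,0,0,0,0,0,0,0,0]'

```text
clock: 4.1
position: [0.5293, 0.1477, 0.0466]
tcp_rot: [0.997, 0.077, 0.001, -0.0]
ft_force: [-0.7, -0.9, -0.4]
width: 0.0555
grip_force: 0.0
```

```bash
python3 - <<'E'
from h import *
st=manip.read_state(); c=cam("side"); a=manip.grab_frame("side"); w=manip.grab_frame("wrist")
print(st["position"],st["ft_force"])
T=R.from_quat(st["tcp_rot"]).as_matrix()
for s in(-1,1):
  for z in (0,-.008): print(s,z,proj(c,st["position"]+T@np.array([0,s*.035,z])))
x,y=210,190
b=cv2.resize(a[y:y+120,x:x+160],(640,480),interpolation=cv2.INTER_CUBIC)
cv2.imwrite("pics/d2.png",b); cv2.imwrite("pics/w2.png",w)
E
```

```text
[0.5292806  0.14768145 0.04659759] [-0.68010456 -0.90925624 -0.35279193]
-1 0 [[295.61102211 267.23359092]]
-1 -0.008 [[295.84560873 264.23321943]]
1 0 [[304.477191   238.96296245]]
1 -0.008 [[304.75865304 235.94745507]]
```

View pics/d2.png

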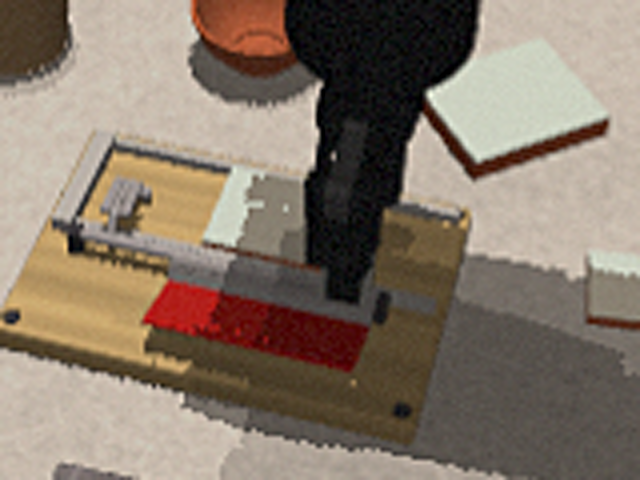

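View pics/w2.png

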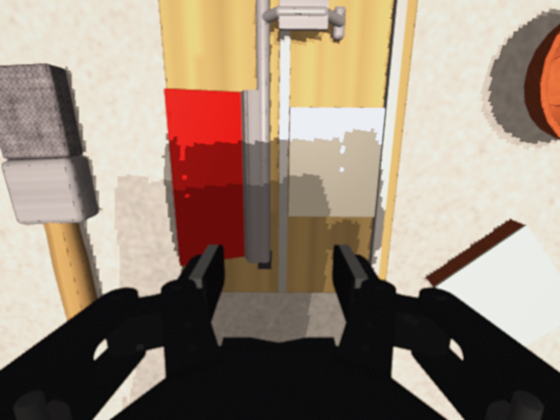

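The wrist view shows the tile rear edge at row 216 (cols 289–377), the paddle rear end near row 262 (cols 180–245), and the fingertips at (218,248) and (340,248). I'll compute the gaps from these.

```bash
python3 - <<'E'
from h import *
st=manip.read_state(); c=cam("wrist",st)
T=R.from_quat(st["tcp_rot"]).as_matrix()
th=np.radians(9)
def rep(n,px,z):
    X=unproj(c,px,z)[0]; t=T.T@(X-st["position"]); j=X[:2]-[.6134,.1285]
    print(n,"tool",(t*1000).round(1),"jig",(1000*np.array([[np.cos(th),np.sin(th)],[-np.sin(th),np.cos(th)]])@j).round(1))
rep("tileRL",(289,216),.025);rep("tileRR",(375,216),.025);rep("tileFL",(289,107),.025);rep("tileFR",(385,108),.025)
rep("rod",(265,265),.027);rep("padRout",(180,262),.036);rep("padFout",(166,90),.036);rep("padFin",(243,92),.022);rep("railL mid",(284,200),.021)
j=st["position"][:2]-[.6134,.1285]; print("tcp jig",1000*np.array([[np.cos(th),np.sin(th)],[-np.sin(th),np.cos(th)]])@j)
E
```

```text
tileRL tool [16.7  5.7 21.1] jig [-63.7  26.4]
tileRR tool [16.7 55.7 21.1] jig [-63.8 -23.6]
tileFL tool [76.8  5.  21.2] jig [-3.6 26.8]
tileFR tool [76.3 55.7 21.2] jig [ -4.2 -23.8]
rod tool [-13.5  -8.5  19.1] jig [-93.9  40.7]
padRout tool [ -7.2 -56.2  10.1] jig [-87.4  88.4]
padFout tool [ 83.9 -55.1  10.2] jig [ 3.7 86.9]
padFin tool [ 84.5 -19.3  24.2] jig [ 4.2 51.2]
railL mid tool [25.3  2.8 25.1] jig [-55.1  29.3]
tcp jig [-80.399645    32.13180713]
```

Emit:
drive_tool --commands '[-0.0005,0.003,-0.004,0,0,0,-0.004,0,0,0,-0.004,0,0,0,-0.003,0,0,0,0,0]'

```text
clock: 4.7
position: [0.5278, 0.1506, 0.0297]
tcp_rot: [0.997, 0.077, -0.0, 0.0]
ft_force: [0.1, 0.6, -0.4]
width: 0.0557
grip_force: 0.0
```

Emit:
drive_tool --commands '[0,0,-0.002,0,0,0,-0.002,0,0,0,0,0,0,0,0,0,0,0,0,0]'

```text
clock: 5.2
position: [0.5281, 0.1506, 0.0264]
tcp_rot: [0.997, 0.077, 0.0, -0.0]
ft_force: [-0.2, -0.5, -0.6]
width: 0.0556
grip_force: 0.0
```

Emit:
drive_tool --commands '[0,0,-0.002,0,0,0,-0.002,0,0,0,0,0,0,0,0,0,0,0,0,0]'

```text
clock: 5.7
position: [0.5283, 0.1507, 0.0225]
tcp_rot: [0.997, 0.077, 0.0, -0.0]
ft_force: [0.9, 1.8, 4.4]
width: 0.0559
grip_force: 2.1
```

Emit:
drive_tool --commands '[0,0,-0.003,0,0,0,-0.003,0,0,0,0,0,0,0,0,0,0,0,0,0]'

```text
clock: 6.2
position: [0.5284, 0.1504, 0.0166]
tcp_rot: [0.997, 0.077, 0.0, 0.0]
ft_force: [-0.5, -1.4, 6.3]
width: 0.0553
grip_force: 3.6
```

Emit:
drive_tool --commands '[0,0,-0.001,0,0,0,-0.001,0,0,0,0,0,0,0,0,0,0,0,0,0]'

```text
clock: 6.7
position: [0.5285, 0.1501, 0.0148]
tcp_rot: [0.997, 0.077, 0.0, 0.0]
ft_force: [0.6, -4.9, 9.3]
width: 0.0554
grip_force: 4.7
```

Emit:
drive_tool --commands '[0,0,-0.001,0,0,0,0,0,0,0,0,0,0,0,0,0,0,0,0,0]'

```text
clock: 7.2
position: [0.5286, 0.1501, 0.0143]
tcp_rot: [0.997, 0.077, 0.0, 0.0]
ft_force: [-2.9, -5.5, 17.8]
width: 0.0553
grip_force: 8.4
```

```bash
python3 - <<'E'
from h import *
a=manip.grab_frame("side"); w=manip.grab_frame("wrist")
b=cv2.resize(a[200:300,200:330],(780,600),interpolation=cv2.INTER_CUBIC)[:, :450]
w=cv2.resize(w[0:290,130:420],(350,350)); b=np.vstack([b[:350]*0,b])[-600:]
o=np.zeros((600,800,3),np.uint8);o[:,:450]=b;o[:350,450:]=w
cv2.imwrite("pics/m3.png",o)
E
```

```text
(no output)
```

View pics/m3.png

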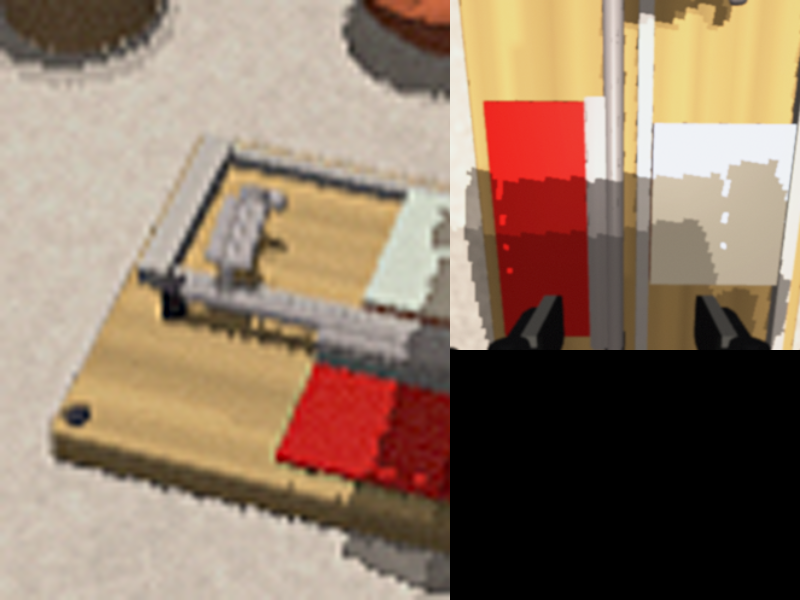

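The paddle is level and the jaw is raised, with the tile untouched. I'll ease the pressure slightly and push along jig x.

Emit:
drive_tool --commands '[0,0,0.0008,0,0,0,0,0,0.003,0.0005,0,0,0.003,0.0005,0,0,0.003,0.0005,0,0]'

```text
clock: 7.8
position: [0.5351, 0.1517, 0.0143]
tcp_rot: [0.997, 0.077, -0.003, 0.0]
ft_force: [-13.8, -3.1, 18.8]
width: 0.0556
grip_force: 9.3
```

Emit:
drive_tool --commands '[0.004,0.0006,0,0,0.004,0.0006,0,0,0.004,0.0007,0,0,0.004,0.0006,0,0,0.004,0.0007,0,0]'

```text
clock: 8.3
position: [0.555, 0.155, 0.0144]
tcp_rot: [0.997, 0.077, -0.003, 0.0]
ft_force: [-16.2, -2.8, 20.4]
width: 0.0559
grip_force: 10.2
```

Emit:
drive_tool --commands '[0.004,0.0006,0.0005,0,0.004,0.0006,0.0005,0,0.004,0.0007,0,0,0.004,0.0006,0,0,0.004,0.0007,0,0]'

```text
clock: 8.8
position: [0.5758, 0.1582, 0.0149]
tcp_rot: [0.997, 0.077, -0.002, 0.0]
ft_force: [-7.8, -1.3, 9.6]
width: 0.0554
grip_force: 4.5
```

```bash
python3 - <<'E'
from h import *
st=manip.read_state(); w=manip.grab_frame("wrist"); print(st["position"],st["ft_force"])
b=manip.grab_frame("side")[200:300,200:330]
o=np.zeros((600,800,3),np.uint8);o[:290,:290]=w[0:290,130:420];o[:400,290:800]=cv2.resize(b,(510,400),interpolation=2)
cv2.imwrite("pics/m4.png",o)
E
```

```text
[0.57575286 0.15821521 0.01486128] [-7.78981183 -1.28675273  9.55645481]
```

View pics/m4.png

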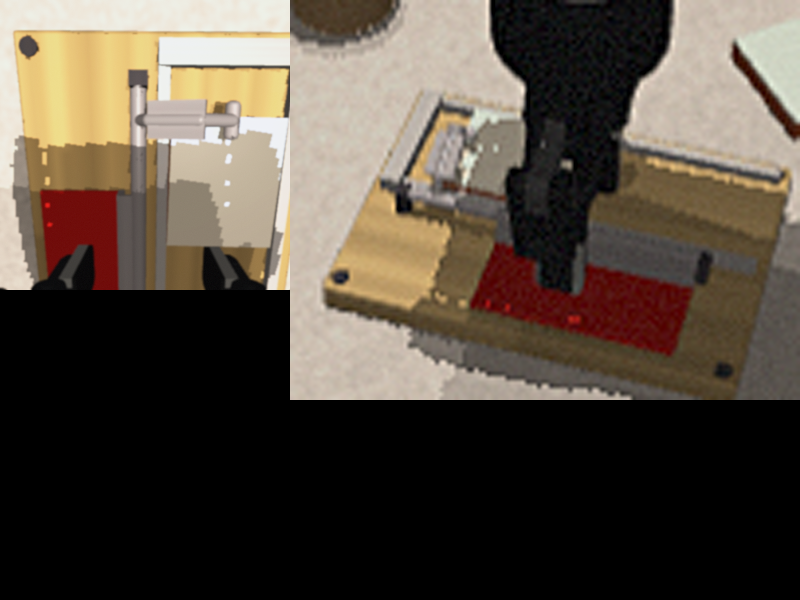

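The tile is passing under the raised jaw, with its rear edge at (220,245) in the wrist crop. I continue to the stop, slowing at the end.

Emit:
drive_tool --commands '[0.004,0.0006,0,0,0.004,0.0006,0,0,0.004,0.0007,0,0,0.003,0.0005,0,0,0.002,0.0003,0,0]'

```text
clock: 9.4
position: [0.5927, 0.1608, 0.0149]
tcp_rot: [0.997, 0.077, -0.002, 0.0]
ft_force: [-8.4, -3.4, 10.2]
width: 0.0557
grip_force: 5.5
```

Emit:
drive_tool --commands '[0.001,0.0002,0,0,0.001,0.0001,0,0,0.001,0.0002,0,0,0,0,0,0,0,0,0,0]'

```text
clock: 9.9
position: [0.5958, 0.1613, 0.0149]
tcp_rot: [0.997, 0.077, -0.002, 0.0]
ft_force: [-6.6, -2.6, 7.1]
width: 0.0554
grip_force: 4.1
```

Emit:
drive_tool --commands '[0.001,0.0002,0,0,0.001,0.0001,0,0,0,0,0,0,0,0,0,0,0,0,0,0]'

```text
clock: 10.4
position: [0.5964, 0.1615, 0.0148]
tcp_rot: [0.997, 0.077, -0.003, 0.0]
ft_force: [-15.0, -3.1, 14.2]
width: 0.0553
grip_force: 8.6
```

Emit:
drive_tool --commands '[0.001,0.0002,0,0,0,0,0,0,0,0,0,0,0,0,0,0,0,0,0,0]'

```text
clock: 10.9
position: [0.5964, 0.1615, 0.0147]
tcp_rot: [0.997, 0.077, -0.005, 0.001]
ft_force: [-19.2, -3.0, 18.0]
width: 0.0555
grip_force: 11.1
```

The motion stalled at x=0.5964 with force rising, as expected against the stop. I'll verify with one picture.

```bash
python3 - <<'E'
from h import *
w=manip.grab_frame("wrist"); a=manip.grab_frame("scene")[150:250,235:380]
o=np.zeros((600,800,3),np.uint8);o[:450,:450]=cv2.resize(w[0:290,130:420],(450,450));o[:240,452:800]=cv2.resize(a,(348,240),interpolation=2)
cv2.imwrite("pics/m5.png",o)
E
```

```text
(no output)
```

View pics/m5.png

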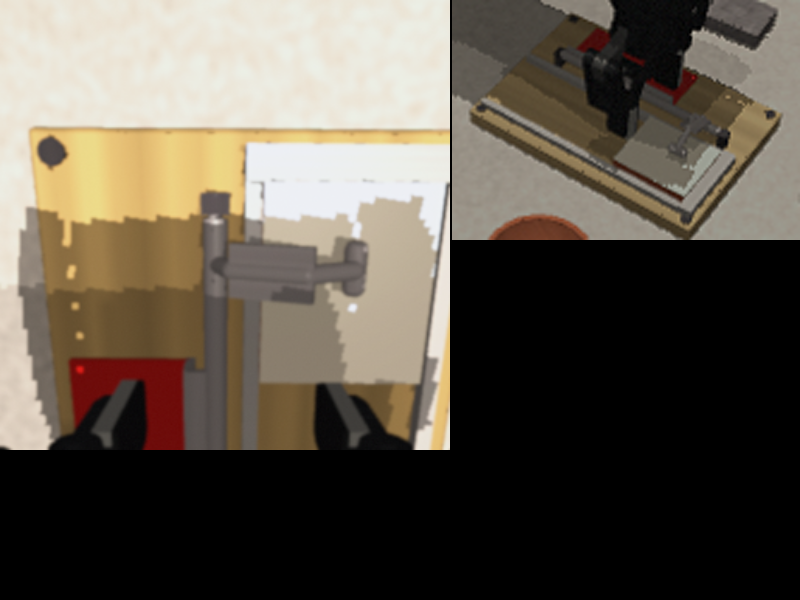

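The tile's leading edge is on the stop bar (crop row 180) and the jaw is still raised. I back off a few mm with the paddle held, then lift slowly.

Emit:
drive_tool --commands '[-0.003,-0.0005,0,0,-0.002,-0.0003,0,0,-0.002,-0.0003,0,0,-0.001,-0.0002,0,0,0,0,0,0]'

```text
clock: 11.5
position: [0.5937, 0.1611, 0.0161]
tcp_rot: [0.997, 0.077, 0.002, -0.0]
ft_force: [3.6, 0.8, 7.1]
width: 0.0556
grip_force: 3.4
```

Emit:
drive_tool --commands '[0,0,0.002,0,0,0,0.002,0,0,0,0.003,0,0,0,0.003,0,0,0,0.004,0]'

```text
clock: 12.0
position: [0.5916, 0.1607, 0.0288]
tcp_rot: [0.997, 0.077, -0.001, 0.0]
ft_force: [-0.6, 0.6, -0.2]
width: 0.0556
grip_force: 0.0
```

Emit:
drive_tool --commands '[0,0,0.01,0,0,0,0.02,0,0,0,0.03,0,0,0,0.04,0,0,0,0.04,0]'

```text
clock: 12.5
position: [0.5917, 0.1608, 0.171]
tcp_rot: [0.997, 0.077, -0.0, 0.0]
ft_force: [1.2, 0.3, 0.1]
width: 0.0557
grip_force: 0.0
```

Emit:
drive_tool --commands '[-0.02,0,0.02,0,-0.02,0,0,0,0,0,0,0,0,0,0,0,0,0,0,0]'

```text
clock: 13.0
position: [0.5525, 0.1609, 0.1891]
tcp_rot: [0.997, 0.077, 0.0, 0.0]
ft_force: [-0.2, 0.1, -0.3]
width: 0.0554
grip_force: 0.0
```

```bash
python3 - <<'E'
from h import *
st=manip.read_state(); c=cam("wrist",st); w=manip.grab_frame("wrist"); print(st["position"],st["ft_force"])
th=np.radians(9)
for m in manip.masks_of("wrist","tile")[:3]:
    x=unproj(c,np.argwhere(m["pixels"])[:,::-1],.025); r=cv2.minAreaRect((x[:,:2]*1000).astype(np.float32))
    j=np.array([[np.cos(th),np.sin(th)],[-np.sin(th),np.cos(th)]])@(np.array(r[0])-[613.4,128.5]); print(m["p"],r,j)
a=manip.grab_frame("scene")[150:250,235:380]
o=np.zeros((600,800,3),np.uint8);o[:420,:420]=cv2.resize(w[0:250,120:370],(420,420));o[:260,422:799]=cv2.resize(a,(377,260),interpolation=2)
cv2.imwrite("pics/m6.png",o)
E
```

```text
[0.55253059 0.16087842 0.18905213] [-0.16132769  0.11325511 -0.33136182]
0.66 ((514.7905883789062, -4.185218811035156), (86.43586730957031, 67.36509704589844), 49.927642822265625) [-118.15190735 -115.62573303]
0.59 ((642.4794921875, 134.40863037109375), (58.974090576171875, 49.94619369506836), 8.83923053741455) [29.64578882  1.28685052]
```

View pics/m6.png

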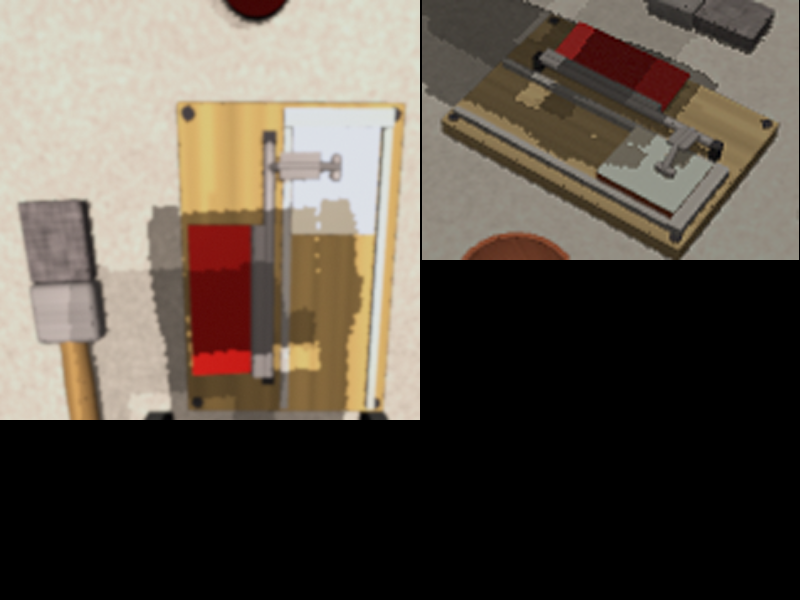

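The tile measures x = 29.6, y = 1.3 mm in the jig frame. The jaw is down on its top and the robot is clear.

```bash
python3 -c "
from plant import manip
print(manip.hand_in())"
```

```text
the job is handed in; nothing more can be done
None
```

I pushed the tile home against the end stop with the paddle held down, then let the paddle up so the jaw rests on the tile. The last wrist picture put it at x 29.6, y 1.3 mm in the jig's frame, and the job was handed in after about 13 s; hand-in returned no verdict.

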